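# Slide the loaded test tray into its dock and close the catch

## Robot

A 6-joint arm with a two-finger parallel gripper is mounted at the origin on the work surface; the furniture and walls round the work are solid. World frame = base frame: x ahead of the robot, y to its left, z up, the work surface at z = 0. Lengths are in m, angles in rad, forces in N, time in s.
With the tool pointing down it reaches from about 0.4 to 0.925 m from the base axis. Payload 12.5 kg.
Tool frame: the origin (TCP) lies midway between the tips of the shut fingers; the grasp point (between the pads) lies 19 mm behind it; z points along the fingers, y is the line along which they close (so a half turn about z gives the same grasp; the last joint's range is limited). The gripper opens to 95 mm and grips with 3 to 60 N. Pads are 20 mm wide; open, the fingers measure 119 mm over their backs; the gripper's body (75 mm by 180 mm) begins 59 mm behind the grasp point.
Start: joints at [-1.343, 0.491, 1.559, -0, 1.092, -0.106], TCP at [0.205, -0.591, 0.215] pointing down, gripper open.
Joint ranges: [-3.1, 3.1], [-0.84, 2.19], [0.05, 2.79], [-1.13, 4.28], [0.06, 2.93], [-2.69, 2.69]. Speed limits (rad/s): [2.22, 2.22, 2.79, 3.14, 3.14, 3.14].

## Interface

Orientations are given as a unit quaternion [x, y, z, w].
In Python, from cell import bot gives the robot as it stands.
- The arm moves only by the tool carry_out, never from a script. Its argument "plan" is a list that holds one entry, the list of rows, each a list of 6 numbers: the shift along the tool's x, y, z in units of 0.02 m (1.0 is 0.02 m), then the turn, a rotation vector about the tool's x, y, z in units of 0.08 rad (1.0 is 0.08 rad). In form: [[[tx, ty, tz, wx, wy, wz], ...]]. A call has 1 to 8 rows; each row shifts and turns the commanded pose from where the row before left it, along the tool's axes as they then stand; what a row does not reach is not made up. A row lasts 1/12 s, in which the tool goes at most 41.7 mm and 7.16 degrees, less where a joint would pass 70% of its speed; a pose out of reach is approached as far as the arm can. A call with a number of a shift or a turn outside -1 to 1 is refused whole. A call with a gripper value outside its range is refused whole. "claw" is the gripper's target within -1 to 1 (shut at 1, half-way at 0, fully open at -1), set as the call begins (left out, the last holds). The fingers move at their own pace and stop on an object; "squeeze" is the grip in N (left out, the last holds). Time passes only in rows, so rows that do not move let the fingers close. It gives the time, the measured TCP pose, the force, the opening and the grip force at its end, in the units of the state.
- bot.sense(): the state, without advancing time (a new reading comes with each control period).
- bot.snapshot(name): name is "scene" or "top" or "wrist"; returns the picture (480x640x3 uint8, red, green, blue); there is no depth.
- bot.calibration(name): a dict with "K" (3x3 intrinsics, pixels), "camera_from_world" (4x4, takes a point from world to camera coordinates); the wrist camera has in their place "mount" (4x4, takes a point from camera to tool coordinates, whose origin is the TCP and whose axes are the flange's). Camera axes: x right, y down, z forward; pixel columns grow to the right and rows downward; lengths in m; the calibration is good to about 2 mm. A picture is of the moment at which its call begins: read the wrist's pose just before it. calibration takes no time and is no camera call.
- bot.job_done(): hands the job in; it is judged then, once.
Trained networks look in the newest picture that a camera, given by its name, has taken for a name from the list of things; names that differ only in an ending like _2 or _b are one class to them, and where a whole thing is asked for, a point or a joint stands for the part that bears it (a point fixed in the world has none). Each returns a list of dicts, best first, with "p" (0 to 1); they miss things now and then, are a little off and sometimes report something else, mostly with a low value. They report only what shows in the picture. A call takes as long as a camera call. They do not tell look-alikes from the thing itself.
- bot.outline_of(camera, name): "region" (480x640 bool, what is visible of it) and "extent" ([centre column, centre row, width, height] in pixels, round what is visible of it).
The state is a dict: "t": time; "joint_pos": joint angles; "dq": joint speeds; "joint_torque": joint torques, N m; "tool_pos": TCP position; "eef_rot": TCP orientation; "ft_force": force on the tool from outside, world axes, zero at the start; "torque": the same for the moment, N m; "width": finger opening in m; "gripper_force": force on a finger pad.
Only numpy, scipy, OpenCV 4.12 (cv2) and the standard library are available. Lean on these libraries where they do the work, as an engineer would, in place of code of your own. Each camera call takes 0.05 s, during which the arm holds its last target. There are 200 camera calls.

## Task

Slide the loaded tray along the dock's base plate into the slotted rails until it is fully home, without lifting it and with the board and the transformer staying in it, the transformer upright. Then swing the red catch fully closed across the tray's front panel. Do not disturb the other things on the desk.

Things in the scene. Friction and masses are not known exactly. Their poses are not given: they have to be found in the camera images.
- dock: Fixed test dock: aluminium base plate 8 mm thick (x -210 to +155, y +-105 mm), two blue slotted side rails (x 0 to 125 mm), a grey connector housing at the far end (x 123 to 151 mm, 150 mm wide, top 58 mm above the desk). Origin on the desk under the middle of the slots' mouth. x points into the slots, the way the tray travels; y left when looking that way; z up.
- slot_mouth (a point): Middle of the slots' mouth on the base plate, 8 mm above the dock's origin, dock's axes. Rails 124 mm apart inside; a lip over each tray edge (9 to 14 mm above the plate, inner edges y = +-52 mm). Before the mouth two flared lead-in walls, 16 mm high, open from 124 mm apart at x = 0 to about 157 mm at x = -61 mm; tray on dock slides easily (friction about 0.2).
- tray_front (a point): Centre of the outer face of the tray's yellow front panel (118 wide, 8 thick, 40 mm high, black pad in the middle), 20 mm above the tray's underside; tray's axes, x from the panel to the tray's far end. Fully home, the panel's back meets the front ends of the lips: this point is then at x -8, y 0 (+-2), z 28 mm in the dock's frame.
- tray_center (a point): Centre of the 5 mm bottom of the loose steel tray (120 x 120 mm, 0.2 to 0.45 kg), 2.5 mm above its underside; tray_front lies 60 mm along -x and 17.5 mm higher. The bottom's edges run in the slots. A rim 17 mm high bounds the load (x -52 to +54, y +-45 mm). It starts on the base plate before the slots, up to 10 mm to one side and 0.1 rad askew.
- board_center (a point): Centre of the loose dark circuit board, 90 x 50 x 8 mm, lying in the tray.
- transformer_center (a point): Centre of the loose blue transformer with a golden top, 26 x 26 x 31 mm, standing in the tray.
- catch (a joint): Angle q (rad) of the red catch, a flat arm 78 mm long turning about an upright axis on the dock's left. It points along (-sin q, -cos q) in the dock's x, y. 0 = closed, at its stop: across the front of a tray that is home, 4 mm off its panel. Starts open at 1.65 to 2.3 (stop at 2.5), stays where left (friction 0.04 N m, under 1 N at the knob). Arm 27 to 37 mm above the desk.
- catch_knob (a point): Middle of the upright black knob on the catch, 64 mm from its axis: 14 mm in diameter, 28 mm tall; this point is 49 mm above the desk, the knob's top 63 mm.
- catch_pivot (a point): On the catch's turning axis, fixed to the dock at x = -18, y = +90 mm of the dock's frame, 32 mm above the desk.
- pocket_meter: Bystander, loose: small red and black meter, 92x58x39 mm. Origin under its middle.
- flux_syringe: Bystander, loose: cream syringe, 17x82x13 mm. Origin under its middle.
- component_tester: Bystander, loose: black component tester, 52x68x20 mm. Origin under its middle.
Mind the look-alikes: they are no part of the job. There is more than one size of the part that bears tray_front; the job needs the largest.

How it is judged:
On the way, in this order (a step that is already met when the one before it is completed fails the run):
1. the tray is fully home in the slots with the catch still open (x of tray_front in the frame of dock above -0.013 m and y of tray_front in the frame of dock between -0.006 and 0.006 m and z of tray_front in the frame of dock below 0.032 m and angle between the x axis of tray_front and the x axis of dock, either way round below 0.06 rad and value of joint catch above 0.6 rad), for 0.2 s.
2. the catch is closed across the tray's front (value of joint catch below 0.15 rad), for 0.2 s.
At the end, for the whole second after the job is handed in: The tray is home in the slots (panel within 5 mm of the stop, within 6 mm of the middle, square within 0.06 rad), the board and the upright transformer lie inside it, and the catch is within 0.15 rad of closed (x of tray_front in the frame of dock above -0.013 m and y of tray_front in the frame of dock between -0.006 and 0.006 m and z of tray_front in the frame of dock below 0.032 m and angle between the x axis of tray_front and the x axis of dock, either way round below 0.06 rad and x of board_center in the frame of tray_center between -0.055 and 0.058 m and y of board_center in the frame of tray_center between -0.048 and 0.048 m and z of each of board_center, transformer_center in the frame of tray_center below 0.03 m and x of transformer_center in the frame of tray_center between -0.055 and 0.058 m and y of transformer_center in the frame of tray_center between -0.048 and 0.048 m and value of joint catch below 0.15 rad and angle between transformer_center's own z axis and vertical below 0.2 rad); the robot touches nothing.
It fails at once if the tray was lifted more than 20 mm or tipped more than 0.3 rad (height (world z) of tray_center above 0.031 m or angle between tray_center's own z axis and vertical above 0.3 rad).
It fails at once if the load left the tray or the transformer fell over (not (x of board_center in the frame of tray_center between -0.055 and 0.058 m and y of board_center in the frame of tray_center between -0.048 and 0.048 m and z of each of board_center, transformer_center in the frame of tray_center below 0.03 m and x of transformer_center in the frame of tray_center between -0.055 and 0.058 m and y of transformer_center in the frame of tray_center between -0.048 and 0.048 m) or angle between transformer_center's own z axis and vertical above 0.6 rad).
It fails at once if a bystander was moved more than 30 mm (distance of any of pocket_meter, flux_syringe, component_tester from where it was at the start of the episode above 0.03 m).
It also fails if it takes over 53 s, if anything falls off the work surface, if the arm or the gripper's body presses on something with over 40 N, if the wrist force passes 120 N, or if a joint passes its speed limit or range.

## Working session

There is one attempt and no reset: what is moved stays moved. The work goes in short steps, Python scripts to look and compute and a tool call to move; the robot and the scene stay as the last step left them, time stands still between calls to the robot, and variables do not carry over. Pictures are saved under pics/ and viewed, at most 11 in all, crops included, and the job is handed in when it is done.

Besides the shell and the picture viewer there is one more tool, called after "Request:" as name([rows], argument=value, ...), one row to a line, values as JSON. carry_out: Moves the arm, as the interface text tells. Its arguments: {"type":"object","properties":{"plan":{"type":"array","items":{"type":"array","items":{"type":"array","items":{"type":"number"}}}},"claw":{"type":"number"},"squeeze":{"type":"number"}},"required":["plan"]}

```bash
mkdir -p pics
cat > h.py <<'E'
import numpy as np,cv2
from cell import bot
def snap(n,f):
    im=bot.snapshot(n); cv2.imwrite('pics/'+f,im[:,:,::-1]); return im
def ray(cam,u,v,z):
    c=bot.calibration(cam);K=np.array(c['K']);T=np.array(c['camera_from_world'])
    d=T[:3,:3].T@np.linalg.solve(K,[u,v,1]);o=-T[:3,:3].T@T[:3,3]
    return o+d*(z-o[2])/d[2]
def proj(cam,P):
    c=bot.calibration(cam);K=np.array(c['K']);T=np.array(c['camera_from_world'])
    q=K@(T[:3,:3]@np.array(P)+T[:3,3]);return q[:2]/q[2]
E
python3 - <<'E'
from h import *
np.set_printoptions(precision=3,suppress=True)
snap('top','top.png');
hz={'dock':.008,'tray_front':.048,'tray_center':.02,'board_center':.02,'transformer_center':.044,'catch':.037,'catch_knob':.063,'pocket_meter':.03,'flux_syringe':.01,'component_tester':.02}
for n,z in hz.items():
    for o in bot.outline_of('top',n)[:4]:
        e=o['extent'];m=o['region'].astype('uint8');r=cv2.minAreaRect(cv2.findNonZero(m)) if m.any() else None
        print(n,round(o['p'],2),np.round(e),ray('top',e[0],e[1],z)[:2],[np.round(ray('top',*p,z)[:2],3).tolist() for p in cv2.boxPoints(r)] if r else '')
snap('scene','scene.png')
E
```

```text
dock 0.89 [320. 189. 139. 171.] [ 0.631 -0.018] [[0.798, 0.178], [0.874, -0.065], [0.488, -0.159], [0.424, 0.067]]
dock 0.42 [418. 263.  26.   8.] [ 0.438 -0.217] [[0.445, -0.188], [0.446, -0.245], [0.433, -0.244], [0.433, -0.187]]
tray_front 0.81 [321. 318.  52.  55.] [0.34  0.011] [[0.323, 0.068], [0.402, 0.028], [0.363, -0.049], [0.286, -0.009]]
tray_front 0.8 [331. 222.  68.  61.] [ 0.542 -0.032] [[0.589, 0.039], [0.612, -0.081], [0.493, -0.1], [0.471, 0.018]]
tray_front 0.71 [205. 239.  56.  54.] [0.534 0.242] [[0.531, 0.304], [0.595, 0.241], [0.527, 0.178], [0.465, 0.241]]
tray_center 0.88 [206. 243.  57.  53.] [0.53  0.248] [[0.539, 0.313], [0.603, 0.247], [0.533, 0.185], [0.471, 0.251]]
tray_center 0.57 [323. 317.  46.  57.] [0.343 0.006] [[0.325, 0.069], [0.405, 0.028], [0.363, -0.052], [0.285, -0.01]]
tray_center 0.56 [329. 226.  66.  58.] [ 0.54  -0.028] [[0.595, 0.04], [0.621, -0.078], [0.502, -0.1], [0.477, 0.016]]
board_center 0.81 [336. 220.  28.  40.] [ 0.552 -0.047] [[0.592, -0.014], [0.604, -0.064], [0.513, -0.083], [0.502, -0.033]]
transformer_center 0.57 [316. 214
[... 237 characters left out ...]
273. 206.  16.  36.] [0.595 0.091] [[0.559, 0.116], [0.642, 0.084], [0.634, 0.064], [0.55, 0.097]]
catch 0.3 [320. 184. 136. 172.] [ 0.635 -0.019] [[0.785, 0.171], [0.857, -0.064], [0.484, -0.152], [0.423, 0.068]]
catch_knob 0.51 [274. 204.  16.  41.] [0.591 0.085] [[0.554, 0.114], [0.632, 0.08], [0.624, 0.063], [0.546, 0.097]]
catch_knob 0.36 [418. 262.  29.   7.] [ 0.432 -0.205] [[0.438, -0.175], [0.439, -0.23], [0.426, -0.229], [0.426, -0.174]]
pocket_meter 0.75 [418. 208.  30.  47.] [ 0.557 -0.23 ] [[0.607, -0.202], [0.607, -0.264], [0.509, -0.257], [0.51, -0.197]]
flux_syringe 0.46 [420. 262.  34.  11.] [ 0.44  -0.221] [[0.449, -0.184], [0.445, -0.255], [0.429, -0.254], [0.433, -0.182]]
```

View pics/top.png

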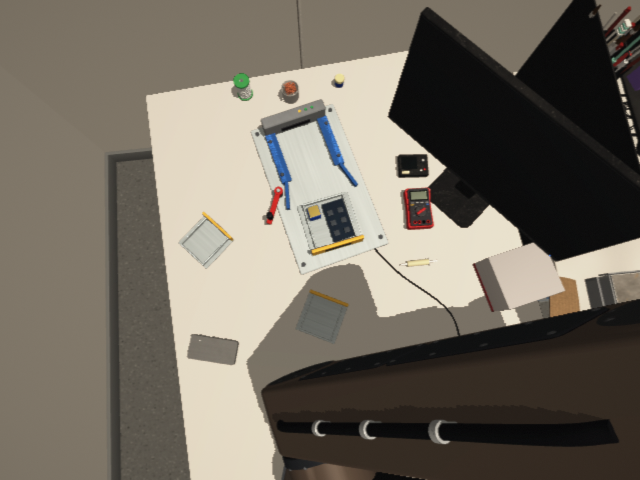

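View pics/scene.png

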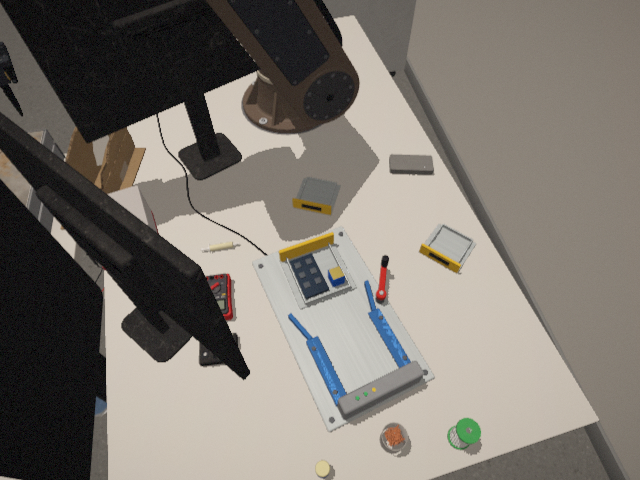

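The top view shows the loaded tray at about (331,222). Its panel, facing the robot, runs from (312,251) to (363,237). The base plate corners are near (303,271), (386,243), (336,106) and (252,133), and the red catch has its pivot near (279,190) and its knob near (269,216). The two empty trays are look-alikes. In the scene view, monitors and a box stand on the robot's right, so I'll retract before swinging.

```bash
cat >> h.py <<'E'
np.set_printoptions(precision=4,suppress=True)
from scipy.spatial.transform import Rotation as R
def rowsinfo():
    s=bot.sense();print('t',s['t'],'tcp',np.array(s['tool_pos']),'rot\n',R.from_quat(s['eef_rot']).as_matrix(),'q',np.array(s['joint_pos']),'f',np.array(s['ft_force']),s['width'])
E
python3 - <<'E'
from h import *
rowsinfo()
for nm,z,pts in [('plate',.008,[(303,271),(386,243),(336,106),(252,133)]),('panel top front',.048,[(312,253),(364,239)]),('knob',.063,[(269,216)]),('pivot',.037,[(279,190)]),('stand',.01,[(465,195),(430,190)]),('box@.1',.1,[(475,255),(493,310)]),('rail mouth top',.022,[(288,180),(340,163)]),('housing top',.058,[(263,122),(324,103)])]:
    print(nm,[ray('top',*p,z)[:2] for p in pts])
for nm,z,pts in [('plate',.008,[(254,262),(343,230),(432,374),(334,426)]),('panel top',.048,[(280,248),(333,236)]),('stand2',.01,[(210,155),(180,180),(240,155)]),('stand1',.01,[(120,325),(195,335)]),('knob',.063,[(385,260)]),('mon1 corner z=.1',.1,[(247,378)]),('mon1 z=.2',.2,[(247,378)]),('mon2 corner.2',.2,[(90,140),(270,65)])]:
    print('S',nm,[ray('scene',*p,z)[:2] for p in pts])
print('base',proj('top',[0,0,0]),proj('top',[.2,-.59,.2]))
im=snap('wrist','wrist.png')
E
```

```text
t 0.6 tcp [ 0.2048 -0.5905  0.2147] rot
 [[ 0.9448  0.3276  0.    ]
 [ 0.3276 -0.9448 -0.0001]
 [-0.      0.0001 -1.    ]] q [-1.3426  0.4909  1.5589  0.      1.0917 -0.1056] f [ 0.1221  0.9907 -0.3682] 0.09497643502691855
plate [array([0.4467, 0.0393]), array([ 0.4897, -0.1523]), array([ 0.8345, -0.0793]), array([0.7869, 0.1269])]
panel top front [array([0.4781, 0.0154]), array([ 0.4966, -0.0995])]
knob [array([0.5657, 0.0991])]
pivot [array([0.63 , 0.074])]
stand [array([ 0.581 , -0.3472]), array([ 0.6014, -0.2695])]
box@.1 [array([ 0.4301, -0.3122]), array([ 0.318 , -0.3278])]
rail mouth top [array([0.6563, 0.0523]), array([ 0.6844, -0.0706])]
housing top [array([0.7874, 0.0946]), array([ 0.819 , -0.0479])]
S plate [array([ 0.4919, -0.1528]), array([0.4521, 0.0454]), array([0.7877, 0.1272]), array([ 0.8358, -0.0614])]
S panel top [array([ 0.4953, -0.0956]), array([0.4893, 0.0143])]
S stand2 [array([ 0.1676, -0.2207]), array([ 0.2341, -0.295 ]), array([ 0.1831, -0.149 ])]
S stand1 [array([ 0.5778, -0.4171]), array([ 0.6275, -0.2794])]
S knob [array([0.5746, 0.0972])]
S mon1 corner z=.1 [array([ 0.7562, -0.1836])]
S mon1 z=.2 [array([ 0.7885, -0.1724])]
S mon2 corner.2 [array([ 0.2773, -0.4135]), array([ 0.1195, -0.0459])]
base [344.3613 487.4586] [679.1841 360.5751]
```

View pics/wrist.png

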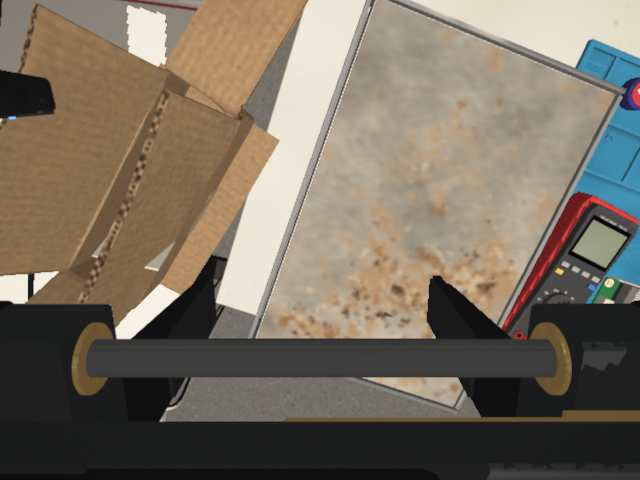

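The wrist camera is over a metal crate and a cardboard box, so the area beneath the gripper is cluttered. I'll look closer at the monitors before swinging the arm.

Run:
```python
from h import *
a=cv2.imread('pics/scene.png')[0:400,0:400];b=cv2.imread('pics/top.png')[0:480,240:640]
f=lambda x:cv2.convertScaleAbs(cv2.LUT(x,np.array([255*(i/255)**.45 for i in range(256)],'uint8')))
a=cv2.resize(f(a),(400,400));b=f(b)
o=np.zeros((600,800,3),'uint8');o[:400,:400]=a;o[:480,400:]=b
cv2.imwrite('pics/mon.png',o)
```

```text
(no output)
```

View pics/mon.png

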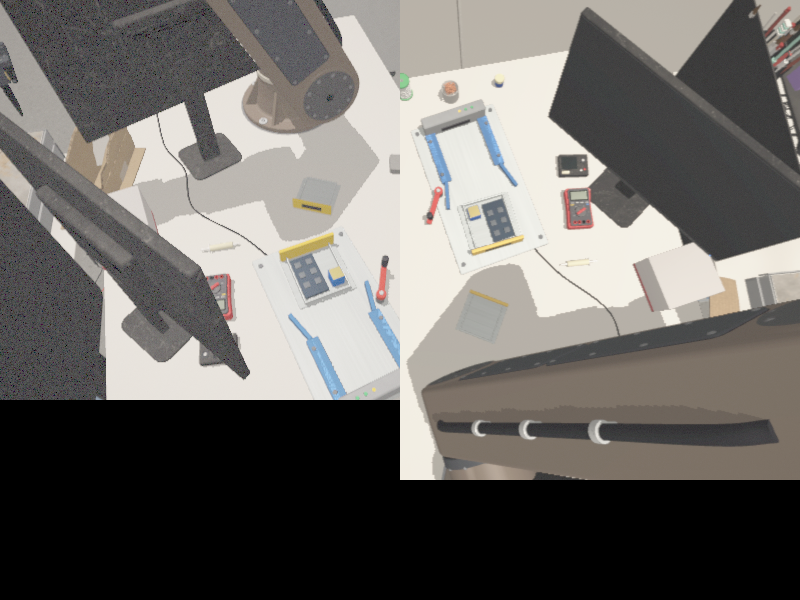

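Run:
```python
from h import *
def P(c):
    c=bot.calibration(c);return np.array(c['K'])@np.array(c['camera_from_world'])[:3]
for a,b in [((390,118),(247,378)),((427,10),(197,268))]:
    X=cv2.triangulatePoints(P('top'),P('scene'),np.array(a,float),np.array(b,float));X=X[:3]/X[3];print(X.T,proj('top',X[:,0]),proj('scene',X[:,0]))
for z in (.1,.15): print(z,ray('top',557,260,z),ray('scene',90,142,z),ray('scene',255,72,z))
for z in (.4,.5): print(z,ray('top',640,185,z))
for c in('top','scene'):
    T=np.array(bot.calibration(c)['camera_from_world']);print(-T[:3,:3].T@T[:3,3])
```

```text
[[ 0.7521 -0.1856  0.0875]] [389.7693 118.0005] [246.6622 377.9916]
[[ 0.7512 -0.1834  0.433 ]] [425.0333  10.1105] [193.7771 267.7927]
0.1 [ 0.4025 -0.4746  0.1   ] [ 0.1647 -0.4651  0.1   ] [-0.0058 -0.0767  0.1   ]
0.15 [ 0.3978 -0.4475  0.15  ] [ 0.2238 -0.4391  0.15  ] [ 0.0656 -0.0789  0.15  ]
0.4 [ 0.466  -0.4499  0.4   ]
0.5 [ 0.4415 -0.3729  0.5   ]
[0.317  0.0191 1.0088]
[ 0.9789 -0.1064  0.7893]
```

Request:
carry_out([
  [[0,0,-1,0,0,0],[0,0,-1,0,0,0],[0,0,-1,0,0,0],[0,0,-1,0,0,0],[0,0,-1,0,0,0],[0,0,-1,0,0,0],[0,0,-1,0,0,0],[0,0,-1,0,0,0]],
], claw=-0.2)

```text
t: 1.32
tool_pos: [0.2048, -0.5903, 0.3757]
eef_rot: [0.986, 0.166, 0.0, 0.0]
ft_force: [-0.5, -0.1, -0.8]
width: 0.0577
gripper_force: 0.0
```

Request:
carry_out([
  [[0,0,-1,0,0,0],[0,0,-1,0,0,0],[0,0,-1,0,0,0],[0,0,-1,0,0,0],[0,0,-1,0,0,0],[0,0,-1,0,0,0],[0,0,-1,0,0,0],[0,0,-1,0,0,0]],
])

```text
t: 1.98
tool_pos: [0.2047, -0.5902, 0.5357]
eef_rot: [0.986, 0.166, 0.0, 0.0]
ft_force: [0.3, 0.4, -0.5]
width: 0.0572
gripper_force: 0.0
```

Request:
carry_out([
  [[0.5,-0.5,0,0,0,0],[0.94,-0.97,0,0,0,0],[0.94,-0.97,0,0,0,0],[0.94,-0.97,0,0,0,0],[0.94,-0.97,0,0,0,0],[0.94,-0.97,0,0,0,0],[0.94,-0.97,0,0,0,0],[0.94,-0.97,0,0,0,0]],
])

```text
t: 2.65
tool_pos: [0.2911, -0.405, 0.5347]
eef_rot: [0.986, 0.166, 0.0, 0.0]
ft_force: [-0.4, 0.7, 0.5]
width: 0.0568
gripper_force: 0.0
```

Request:
carry_out([
  [[0.85,-0.88,0,0,0,0],[0.85,-0.88,0,0,0,0],[0.85,-0.88,0,0,0,0],[0.85,-0.88,0,0,0,0],[0.85,-0.88,0,0,0,0],[0.85,-0.88,0,0,0,0],[0.85,-0.88,0,0,0,0],[0.85,-0.88,0,0,0,0]],
])

```text
t: 3.32
tool_pos: [0.3733, -0.2275, 0.5348]
eef_rot: [0.986, 0.166, 0.0, 0.0]
ft_force: [-0.1, -1.0, 0.4]
width: 0.0572
gripper_force: 0.0
```

Request:
carry_out([
  [[0.85,-0.88,0,0,0,0],[0.85,-0.88,0,0,0,0],[0.85,-0.88,0,0,0,0],[0.85,-0.88,0,0,0,0],[0.85,-0.88,0,0,0,0],[0.6,-0.6,0,0,0,0.4],[0.3,-0.3,0,0,0,0.5],[0,0,0,0,0,0.4]],
])

```text
t: 3.98
tool_pos: [0.4364, -0.0935, 0.5346]
eef_rot: [0.993, 0.115, 0.0, -0.0]
ft_force: [0.4, -0.3, 0.4]
width: 0.0571
gripper_force: 0.0
```

Run:
```python
from h import *
rowsinfo(); snap('wrist','w2.png')
```

```text
t 3.9833 tcp [ 0.4364 -0.0935  0.5346] rot
 [[ 0.9737  0.2278  0.0002]
 [ 0.2278 -0.9737  0.0002]
 [ 0.0002 -0.0001 -1.    ]] q [-0.3594  0.0492  1.3598  0.0002  1.7326  0.9817] f [ 0.3645 -0.3382  0.4038] 0.057079638824768464
```

View pics/w2.png

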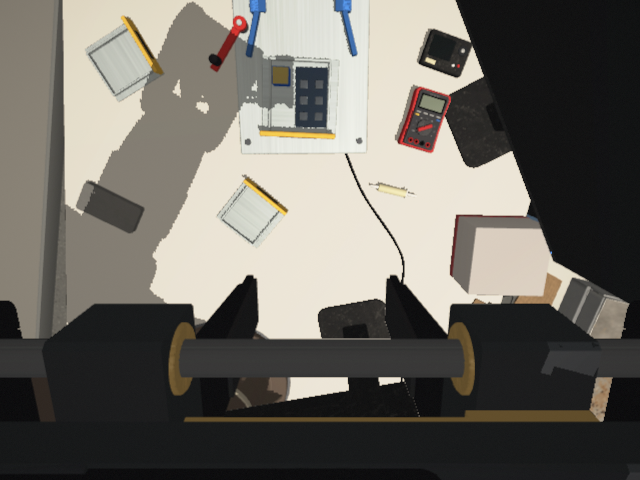

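The wrist view shows the plate with front corners at about (240,153) and (367,153). The panel's top edge runs from (261,131) to (335,134), the knob is near (215,60) and the pivot near (239,22). I'll turn these into positions.

```bash
cat >> h.py <<'E'
def wray(u,v,z):
    s=bot.sense();c=bot.calibration('wrist');M=np.array(c['mount']);K=np.array(c['K']);A=R.from_quat(s['eef_rot']).as_matrix()
    o=A@M[:3,3]+s['tool_pos'];d=A@M[:3,:3]@np.linalg.solve(K,[u,v,1]);return o+d*(z-o[2])/d[2]
yaw=.228;O=np.array([.6674,-.0086]);D=np.array([[np.cos(yaw),-np.sin(yaw)],[np.sin(yaw),np.cos(yaw)]])
def dk(p): return D.T@(np.array(p)[:2]-O)
E
python3 - <<'E'
from h import *
for n,u,v,z in [('FL',240,153,.008),('FR',367,153,.008),('panL top front',261,136,.048),('panR',335,138,.048),('panLbot',260,137,.01),('panRbot',334,138,.01),('pivot',239,22,.037),('knob',214,61,.063),('flareL',250,55,.024),('flareR',354,54,.024)]:
    w=wray(u,v,z)[:2];print(n,w,'dock',dk(w))
print('tcp',dk(bot.sense()['tool_pos']),np.array(bot.calibration('wrist')['mount']))
E
```

```text
FL [0.4402 0.0461] dock [-0.2089  0.1047]
FR [ 0.4879 -0.16  ] dock [-0.2091 -0.1069]
panL top front [0.477  0.0118] dock [-0.1809  0.0629]
panR [ 0.5    -0.1009] dock [-0.184  -0.0521]
panLbot [0.4732 0.0182] dock [-0.1831  0.07  ]
panRbot [ 0.4991 -0.1007] dock [-0.1848 -0.0517]
pivot [0.6295 0.0755] dock [-0.0179  0.0905]
knob [0.5661 0.096 ] dock [-0.075   0.1248]
flareL [0.5904 0.0541] dock [-0.0608  0.0785]
flareR [ 0.6277 -0.101 ] dock [-0.0595 -0.081 ]
tcp [-0.2445 -0.031 ] [[-0.0005 -0.9652 -0.2615  0.0743]
 [ 1.     -0.0003 -0.0007 -0.0001]
 [ 0.0006 -0.2615  0.9652 -0.1709]
 [ 0.      0.      0.      1.    ]]
```

Request:
carry_out([
  [[0.5,-0.6,1,0,0,0],[0.5,-0.6,1,0,0,0],[0.45,-0.6,1,0,0,0],[0,0,1,0,0,0],[0,0,1,0,0,0],[0,0,1,0,0,0],[0,0,1,0,0,0],[0,0,1,0,0,0]],
])

```text
t: 4.7
tool_pos: [0.4558, -0.0534, 0.3738]
eef_rot: [0.993, 0.115, 0.0, 0.0]
ft_force: [0.5, 1.0, 0.3]
width: 0.0572
gripper_force: 0.0
```

Request:
carry_out([
  [[0,0,1,0,0,0],[0,0,1,0,0,0],[0,0,1,0,0,0],[0,0,1,0,0,0],[0,0,1,0,0,0],[0,0,1,0,0,0],[0,0,1,0,0,0],[0,0,1,0,0,0]],
])

```text
t: 5.37
tool_pos: [0.4559, -0.0536, 0.2139]
eef_rot: [0.993, 0.115, 0.0, 0.0]
ft_force: [-0.9, -0.9, -0.4]
width: 0.057
gripper_force: 0.0
```

Request:
carry_out([
  [[0,0,1,0,0,0],[0,0,1,0,0,0],[0,0,1,0,0,0],[0,0,1,0,0,0],[0,0,0.8,0,0,0],[0,0,0.4,0,0,0],[0,0,0,0,0,0]],
])

```text
t: 5.95
tool_pos: [0.4555, -0.0534, 0.1095]
eef_rot: [0.993, 0.115, -0.001, -0.0]
ft_force: [-0.5, 0.4, -0.4]
width: 0.0572
gripper_force: 0.0
```

Run:
```python
from h import *
rowsinfo(); s=bot.sense();print(dk(s['tool_pos'])); snap('wrist','w3.png')
```

```text
t 5.95 tcp [ 0.4555 -0.0534  0.1095] rot
 [[ 0.9737  0.228  -0.0024]
 [ 0.228  -0.9737  0.0005]
 [-0.0022 -0.0011 -1.    ]] q [-0.2609  0.4172  2.0678 -0.0002  0.659   1.08  ] f [-0.5498  0.362  -0.3722] 0.05724269789029826
[-0.2166  0.0043]
```

View pics/w3.png

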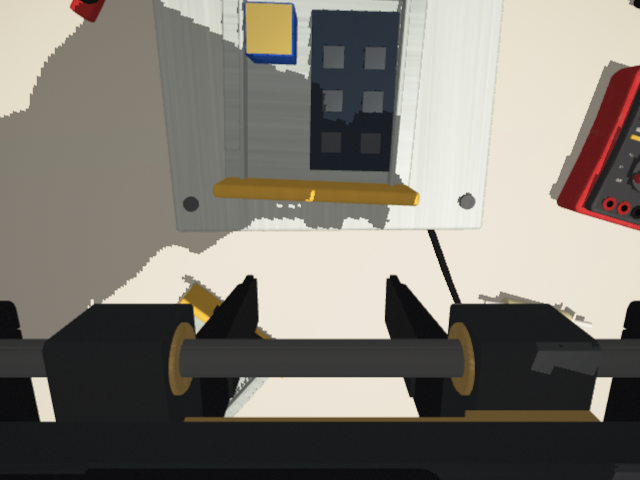

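The panel's top edge runs from (214,192) to (418,203), nearly centred on the fingers, with the load in place. Next I lower and start pushing.

Request:
carry_out([
  [[0,0,1,0,0,0],[0,0,1,0,0,0],[0,0,1,0,0,0],[0,0,0.6,0,0,0],[0,0,0.3,0,0,0],[0,0,0,0,0,0]],
])

```text
t: 6.5
tool_pos: [0.4562, -0.0534, 0.0325]
eef_rot: [0.993, 0.115, -0.0, -0.0]
ft_force: [-0.8, 0.7, -0.8]
width: 0.0571
gripper_force: 0.0
```

Request:
carry_out([
  [[0.25,0,0,0,0,0],[0.25,0,0,0,0,0],[0.25,0,0,0,0,0],[0.25,0,0,0,0,0],[0.25,0,0,0,0,0],[0.25,0,0,0,0,0],[0.25,0,0,0,0,0],[0.25,0,0,0,0,0]],
])

```text
t: 7.17
tool_pos: [0.4954, -0.0441, 0.0326]
eef_rot: [0.993, 0.115, -0.0, 0.0]
ft_force: [-2.0, -0.3, 1.7]
width: 0.0574
gripper_force: 0.6
```

Run:
```python
from h import *
rowsinfo(); s=bot.sense();print(dk(s['tool_pos'])); snap('wrist','w4.png')
```

```text
t 7.1667 tcp [ 0.4954 -0.0441  0.0326] rot
 [[ 0.9737  0.2278 -0.0002]
 [ 0.2278 -0.9737 -0.    ]
 [-0.0002 -0.     -1.    ]] q [-0.2216  0.593   2.0331 -0.0002  0.5157  1.1195] f [-2.0106 -0.3329  1.7177] 0.057421408103330455
[-0.1756  0.0043]
```

View pics/w4.png

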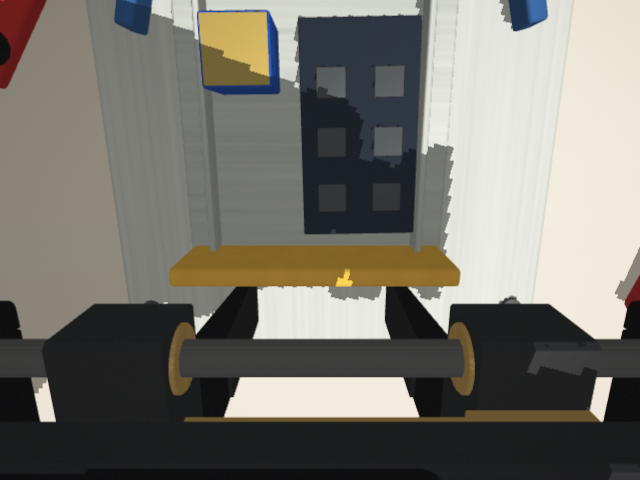

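Both fingers are flush on the panel, whose ends are at (172,275) and (459,275). The tray is square and about 6 mm left of the middle, so I'll push with a slight drift to the right.

Request:
carry_out([
  [[0.3,0.05,0,0,0,0],[0.3,0.05,0,0,0,0],[0.3,0.05,0,0,0,0],[0.3,0.05,0,0,0,0],[0.3,0.05,0,0,0,0],[0.3,0.05,0,0,0,0],[0.3,0,0,0,0,0],[0.3,0,0,0,0,0]],
])

```text
t: 7.88
tool_pos: [0.5437, -0.0391, 0.0326]
eef_rot: [0.993, 0.115, -0.0, 0.0]
ft_force: [-0.8, 0.5, -0.2]
width: 0.0571
gripper_force: 0.5
```

Request:
carry_out([
  [[0.3,0,0,0,0,0],[0.3,0,0,0,0,0],[0.3,0,0,0,0,0],[0.3,0,0,0,0,0],[0.3,0,0,0,0,0],[0.3,0,0,0,0,0],[0.3,0,0,0,0,0],[0.3,0,0,0,0,0]],
])

```text
t: 8.55
tool_pos: [0.5904, -0.0281, 0.0326]
eef_rot: [0.993, 0.115, -0.0, 0.0]
ft_force: [-1.3, -0.9, -0.8]
width: 0.0568
gripper_force: 0.5
```

Run:
```python
from h import *
rowsinfo(); s=bot.sense();print(dk(s['tool_pos'])); snap('wrist','w5.png')
```

```text
t 8.55 tcp [ 0.5904 -0.0281  0.0326] rot
 [[ 0.9737  0.2279 -0.    ]
 [ 0.2279 -0.9737 -0.0001]
 [-0.0001  0.0001 -1.    ]] q [-0.1592  0.6765  1.7992 -0.0002  0.6659  1.1819] f [-1.2938 -0.9063 -0.7521] 0.05684789574074493
[-0.0794 -0.0015]
```

View pics/w5.png

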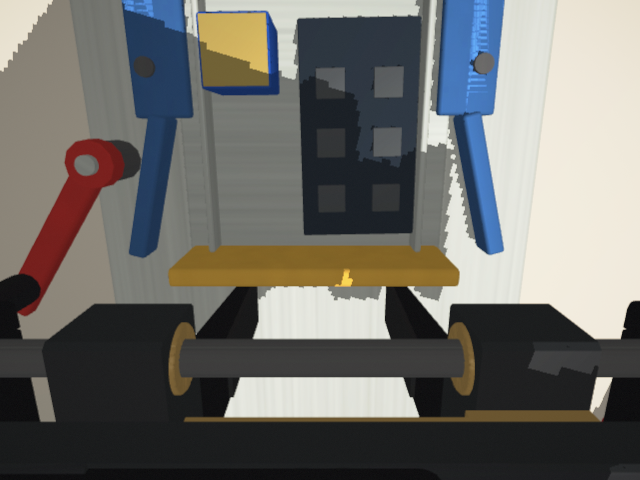

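The tray's front is already under the rails, centred and square with the load unmoved. I'll continue to the stop.

Request:
carry_out([
  [[0.3,0,0,0,0,0],[0.3,0,0,0,0,0],[0.3,0,0,0,0,0],[0.3,0,0,0,0,0],[0.3,0,0,0,0,0],[0.3,0,0,0,0,0],[0.3,0,0,0,0,0],[0.2,0,0,0,0,0]],
])

```text
t: 9.27
tool_pos: [0.6354, -0.0176, 0.0326]
eef_rot: [0.993, 0.115, 0.0, 0.0]
ft_force: [-1.0, -0.5, 0.4]
width: 0.057
gripper_force: 0.6
```

Request:
carry_out([
  [[0.15,0,0,0,0,0],[0.15,0,0,0,0,0],[0.15,0,0,0,0,0],[0.15,0,0,0,0,0],[0,0,0,0,0,0]],
])

```text
t: 9.68
tool_pos: [0.6469, -0.0149, 0.0326]
eef_rot: [0.993, 0.115, 0.0, 0.0]
ft_force: [0.5, -0.0, 0.2]
width: 0.0571
gripper_force: 0.0
```

Request:
carry_out([
  [[0.1,0,0,0,0,0],[0.1,0,0,0,0,0],[0,0,0,0,0,0]],
])

```text
t: 9.93
tool_pos: [0.6479, -0.0144, 0.0323]
eef_rot: [0.993, 0.115, -0.003, -0.0]
ft_force: [-11.9, -3.5, 5.8]
width: 0.0571
gripper_force: 6.0
```

Request:
carry_out([
  [[0.05,0,0,0,0,0],[0,0,0,0,0,0]],
])

```text
t: 10.1
tool_pos: [0.648, -0.0143, 0.0322]
eef_rot: [0.993, 0.115, -0.004, -0.0]
ft_force: [-15.6, -4.5, 7.7]
width: 0.057
gripper_force: 8.1
```

Request:
carry_out([
  [[0.05,0,0,0,0,0],[0,0,0,0,0,0]],
])

```text
t: 10.27
tool_pos: [0.6481, -0.0142, 0.0321]
eef_rot: [0.993, 0.115, -0.005, -0.0]
ft_force: [-19.6, -6.0, 10.7]
width: 0.0568
gripper_force: 10.2
```

The force rises steadily with no movement, so the tray is at its stop. I'll back off, rise and check.

Request:
carry_out([
  [[-0.3,0,0,0,0,0],[-0.5,0,0,0,0,0],[-0.5,0,0,0,0,0],[-0.5,0,0,0,0,0],[-0.3,0,-0.8,0,0,0],[0,0,-1,0,0,0],[0,0,-1,0,0,0],[0,0,-1,0,0,0]],
])

```text
t: 10.93
tool_pos: [0.6113, -0.0233, 0.1096]
eef_rot: [0.993, 0.115, 0.0, 0.0]
ft_force: [0.7, -0.1, -0.4]
width: 0.0573
gripper_force: 0.0
```

Request:
carry_out([
  [[-1,0,-1,0,0,0],[-1,0,-1,0,0,0],[-1,0,0,0,0,0],[-0.5,0,0,0,0,0],[0,0,0,0,0,0]],
])

```text
t: 11.35
tool_pos: [0.5418, -0.0394, 0.1489]
eef_rot: [0.993, 0.114, -0.0, 0.0]
ft_force: [1.2, -0.2, -0.3]
width: 0.0569
gripper_force: 0.0
```

Run:
```python
from h import *
rowsinfo(); s=bot.sense();print(dk(s['tool_pos'])); snap('wrist','w6.png')
```

```text
t 11.35 tcp [ 0.5418 -0.0394  0.1489] rot
 [[ 0.9739  0.2271 -0.0001]
 [ 0.2271 -0.9739 -0.    ]
 [-0.0001  0.     -1.    ]] q [-0.1942  0.4555  1.8336 -0.0001  0.8526  1.1476] f [ 1.1619 -0.2379 -0.3424] 0.05690185625237464
[-0.1293 -0.0016]
```

View pics/w6.png

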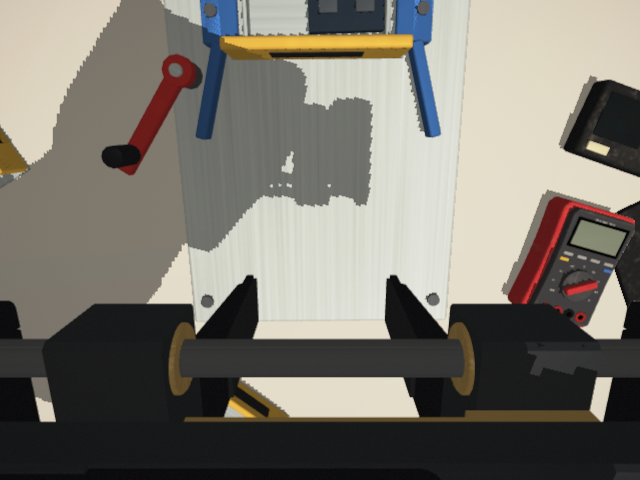

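The panel now sits against the rails' ends, from (222,42) to (413,42). The catch's knob top is at about (111,157) and its pivot at about (177,69).

Run:
```python
from h import *
for n,u,v,z in [('panL top',222,40,.048),('panR',413,38,.048),('panLlow',225,59,.03),('pivot',177,70,.037),('knob',111,157,.063),('knobbase',130,156,.037)]:
    print(n,dk(wray(u,v,z)))
```

```text
panL top [-0.0018  0.0586]
panR [-0.0007 -0.057 ]
panLlow [-0.0097  0.0614]
pivot [-0.0174  0.091 ]
knob [-0.0705  0.1276]
knobbase [-0.0715  0.1278]
```

Request:
carry_out([
  [[0.4,-0.9,0,0,0,0],[0.4,-0.92,0,0,0,0],[0.42,-0.92,0,0,0,0],[0.42,-0.92,0,0,0,0],[0.42,-0.92,0,0,0,0],[0.42,-0.92,0,0,0,0],[0.42,-0.93,0,0,0,0],[0,0,0,0,0,0]],
])

```text
t: 12.07
tool_pos: [0.5716, 0.1024, 0.1477]
eef_rot: [0.993, 0.116, 0.0, -0.0]
ft_force: [0.7, 0.6, -0.8]
width: 0.0574
gripper_force: 0.0
```

Request:
carry_out([
  [[0,0,0.2,0,0,0.95],[0,0,0.4,0,0,0.95],[0,0,0.4,0,0,0.95],[0,0,0.4,0,0,0.95],[0,0,0.4,0,0,0.95],[0,0,0.4,0,0,0.95],[0,0,0.3,0,0,0.95],[0,0,0,0,0,0.95]],
])

```text
t: 12.73
tool_pos: [0.5704, 0.0991, 0.0966]
eef_rot: [0.982, -0.19, -0.001, 0.0]
ft_force: [0.5, -0.2, -0.1]
width: 0.0571
gripper_force: 0.0
```

Run:
```python
from h import *
rowsinfo(); s=bot.sense();print(dk(s['tool_pos'])); im=snap('wrist','w7.png')
A=R.from_quat(s['eef_rot']).as_matrix();p=np.array([*(D@[-.0715,.127]+O),s['tool_pos'][2]]);print('to knob, tool units',A.T@(p-s['tool_pos'])/.02)
```

```text
t 12.7333 tcp [0.5704 0.0991 0.0966] rot
 [[ 0.9279 -0.3729 -0.0023]
 [-0.3729 -0.9279 -0.0002]
 [-0.0021  0.001  -1.    ]] q [ 0.0579  0.5704  1.7896 -0.0001  0.7839  2.0109] f [ 0.4735 -0.1721 -0.1235] 0.057087721109961714
[-0.0702  0.1268]
to knob, tool units [-0.0603  0.0297  0.0002]
```

View pics/w7.png

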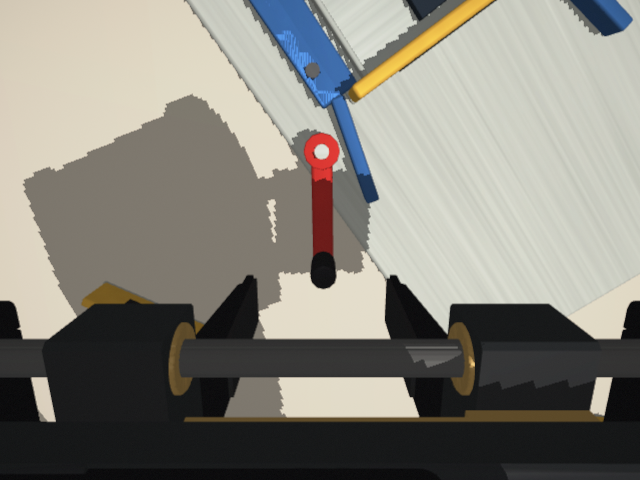

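The catch arm lies straight along the tool's x axis, with its knob at (322,272) midway between the fingers. I'll descend and grip lightly.

Request:
carry_out([
  [[0,0,0.8,0,0,0],[0,0,0.8,0,0,0],[0,0,0.4,0,0,0],[0,0,0.15,0,0,0],[0,0,0,0,0,0]],
])

```text
t: 13.2
tool_pos: [0.5703, 0.0992, 0.0549]
eef_rot: [0.982, -0.188, -0.001, 0.0]
ft_force: [0.4, 1.0, -0.5]
width: 0.0568
gripper_force: 0.0
```

Request:
carry_out([
  [[0,0,0,0,0,0],[0,0,0,0,0,0],[0,0,0,0,0,0],[0,0,0,0,0,0],[0,0,0,0,0,0],[0,0,0,0,0,0]],
], claw=1, squeeze=5)

```text
t: 13.7
tool_pos: [0.5703, 0.0993, 0.0559]
eef_rot: [0.982, -0.188, 0.0, -0.0]
ft_force: [0.6, 0.2, 0.6]
width: 0.0226
gripper_force: 0.0
```

Request:
carry_out([
  [[0,0,0.12,0,0,0],[0,0,0,0,0,0],[0,0,0,0,0,0],[0,0,0,0,0,0]],
])

```text
t: 14.03
tool_pos: [0.5703, 0.0992, 0.0531]
eef_rot: [0.982, -0.188, 0.0, 0.0]
ft_force: [1.2, 0.2, -1.3]
width: 0.0137
gripper_force: 5.0
```

Gripped on the 14 mm knob. Now the arc: 0.08 rad per row.

Request:
carry_out([
  [[0.01,0.256,0,0,0,-1],[0.01,0.256,0,0,0,-1],[0.01,0.256,0,0,0,-1],[0.01,0.256,0,0,0,-1],[0.01,0.256,0,0,0,-1],[0.01,0.256,0,0,0,-1],[0.01,0.256,0,0,0,-1],[0.01,0.256,0,0,0,-1]],
])

```text
t: 14.7
tool_pos: [0.568, 0.059, 0.0531]
eef_rot: [0.991, 0.132, 0.0, -0.0]
ft_force: [1.9, 1.4, -2.1]
width: 0.0136
gripper_force: 5.0
```

```bash
cat >> h.py <<'E'
def st():
    s=bot.sense();p=dk(s['tool_pos']);r=p-[-.018,.09];A=R.from_quat(s['eef_rot']).as_matrix()
    y=D.T@A[:2,1];print('q',np.arctan2(-r[0],-r[1]),'r',np.hypot(*r),'q by yaw',-np.arctan2(y[1],y[0]),p,s['tool_pos'][2],s['ft_force'],s['gripper_force'],s['width'])
E
python3 -c "from h import *;st()"
```

```text
q 1.5434103304613578 r 0.06354347433941261 q by yaw 1.5330877928214108 [-0.0815  0.0883] 0.05311209546496519 [ 1.9109  1.404  -2.1182] 5.000634714961052 0.013592407777836454
```

Tracking well.

Request:
carry_out([
  [[0.01,0.256,0,0,0,-1],[0.01,0.256,0,0,0,-1],[0.01,0.256,0,0,0,-1],[0.01,0.256,0,0,0,-1],[0.01,0.256,0,0,0,-1],[0.01,0.256,0,0,0,-1],[0.01,0.256,0,0,0,-1],[0.01,0.256,0,0,0,-1]],
])

```text
t: 15.37
tool_pos: [0.5905, 0.0256, 0.0532]
eef_rot: [0.899, 0.437, 0.0, -0.0]
ft_force: [1.5, 3.9, -0.8]
width: 0.0138
gripper_force: 5.0
```

```bash
python3 -c "from h import *;st()"
```

```text
q 0.8967961667755424 r 0.06299139128215069 q by yaw 0.8931933378749004 [-0.0672  0.0507] 0.05318719686635262 [ 1.5337  3.8528 -0.7988] 5.000580623745918 0.013820734611148926
```

Request:
carry_out([
  [[0,0.256,0,0,0,-1],[0,0.256,0,0,0,-1],[0,0.256,0,0,0,-1],[0,0.256,0,0,0,-1],[0.01,0.256,0,0,0,-1],[0.01,0.256,0,0,0,-1],[0.01,0.256,0,0,0,-1],[0.01,0.256,0,0,0,-1]],
])

```text
t: 16.03
tool_pos: [0.6274, 0.0114, 0.0531]
eef_rot: [0.716, 0.698, 0.0, -0.001]
ft_force: [-0.5, 5.1, 0.6]
width: 0.0141
gripper_force: 5.0
```

Request:
carry_out([
  [[0.01,0.2,0,0,0,-0.8],[0.01,0.2,0,0,0,-0.8],[0,0.2,0,0,0,-0.8],[0,0.1,0,0,0,-0.4],[0,0,0,0,0,0]],
])

```text
t: 16.45
tool_pos: [0.6414, 0.0127, 0.053]
eef_rot: [0.634, 0.773, 0.0, -0.0]
ft_force: [0.3, 5.1, 0.4]
width: 0.0137
gripper_force: 5.0
```

```bash
python3 -c "from h import *;st()"
```

```text
q 0.040306158400329875 r 0.06346593924206495 q by yaw 0.03151779642995659 [-0.0206  0.0266] 0.05303005201300034 [0.3403 5.1348 0.3521] 4.999766573309898 0.01366045068736506
```

Request:
carry_out([
  [[0,0.1,0,0,0,-0.2],[0,0.08,0,0,0,-0.2],[0,0,0,0,0,0]],
])

```text
t: 16.7
tool_pos: [0.6432, 0.0127, 0.0528]
eef_rot: [0.622, 0.783, -0.001, -0.002]
ft_force: [-7.8, 1.8, 3.0]
width: 0.0137
gripper_force: 5.0
```

Request:
carry_out([
  [[0,0,0,0,0,0],[0,0,0,0,0,0],[0,0,0,0,0,0],[0,0,0,0,0,0]],
], claw=-0.4)

```text
t: 17.03
tool_pos: [0.6452, 0.0125, 0.0533]
eef_rot: [0.623, 0.783, 0.0, 0.0]
ft_force: [0.2, -0.2, -0.7]
width: 0.0354
gripper_force: 0.0
```

Request:
carry_out([
  [[0,0,-0.4,0,0,0],[0,0,-0.8,0,0,0],[0,0,-1,0,0,0],[0,0,-1,0,0,0],[0,0,-1,0,0,0],[-1,0,-1,0,0,0],[-1,0,-1,0,0,0],[0,0,0,0,0,0]],
])

```text
t: 17.7
tool_pos: [0.6561, -0.029, 0.182]
eef_rot: [0.623, 0.782, 0.002, 0.003]
ft_force: [-0.0, 0.1, 0.6]
width: 0.0665
gripper_force: 0.0
```

Run:
```python
from h import *
st()
a=snap('wrist','w8.png');b=snap('top','t8.png')
o=np.zeros((480,800,3),'uint8');o[:,:400]=cv2.resize(a,(400,300))[:,:,::-1].repeat(1,0) if 0 else np.vstack([cv2.resize(a,(400,300)),np.zeros((180,400,3),'uint8')])[:,:,::-1]
o[:,400:]=cv2.resize(b[90:290,230:430],(400,480))[:,:,::-1]
cv2.imwrite('pics/fin.png',o)
```

```text
q -0.021957761948247875 r 0.10737296649051857 q by yaw 0.0025699944413492596 [-0.0156 -0.0173] 0.18200866347717845 [-0.0303  0.141   0.6108] 0.0 0.06651722643673655
```

View pics/fin.png

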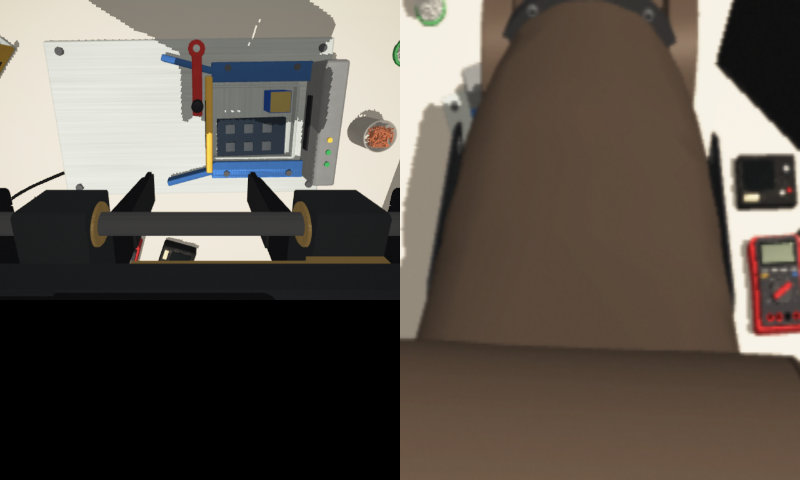

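The wrist view (left half) shows the catch closed across the panel: pivot at (196,48), knob at (197,106), parallel to the yellow panel at column 210. The tray is home with the board and the upright transformer in it, and the gripper touches nothing.

```bash
python3 -c "
from cell import bot
print(bot.job_done())"
```

```text
the job is handed in; nothing more can be done
None
```

The tray is fully home in the slots with the board and upright transformer in it, the catch is swung closed across its panel, and the job is handed in at about 18 s of the 53 s allowed; the hand-in returned no verdict.

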